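# Slide the bookend into its notch on the mahjong-room shelf

### The job

Push the sliding teak bookend along its brass strip, towards the dice cup and the lacquer box, until you feel it drop into the notch in the strip, and leave it seated there. Push it gently with shut fingers from its empty side: do not grip it or lift it, and do not disturb the dice cup, the lacquer box or the bangle.

Things in the scene. Friction and masses are not known exactly. Their poses are not given: they have to be found in the camera images.
- shelf: narrow white-painted plywood shelf on two low teak feet on the table, fixed, 150 mm (its x) by 680 mm (its y), top surface 100 mm above the table. Origin: centre of its footprint at table height. Its y axis is its long direction and the direction to push the bookend; x is across it, z up.
- notch_zone (a point): point on the brass strip, which lies along the shelf's y axis, 22 mm wide, 6 mm high; at the strip's top, axes as the shelf's. The notch, a 17 mm gap in the strip seen as a dark break, lies within 40 mm of this point either way along y: its exact place varies and must be felt or seen. 32 to 50 mm beyond the notch the strip ends in a raised block, 18 mm high.
- bookend: sliding teak block, 90 mm wide (x), 24 mm thick (y), from 13 to 62 mm above the shelf top. Origin: its centre in x and y, at the shelf top's height; axes as the shelf's. Guided: slides only along the shelf's y and can move up and down. Starts 90 to 250 mm short of the notch. Sliding takes 1 to 3 N, more when fast; seated, its origin lies over the notch and it holds fast against 15 N or more of further push.
- push_face (a point): centre of the bookend's empty-side broad face (the -y face, the one to push on), 40 mm above the shelf top while it rides on the strip; axes as the shelf's
- bookend_drop (a joint): how far the bookend's block has sunk, in m: 0 riding on the flat strip, about 0.0066 seated in the notch, negative when lifted. Gravity and a light spring (about 6 N together) press it down.
- dice_cup: bamboo dice cup, loose, upright on the shelf beyond the notch, 72 mm across, 85 mm high; origin at the centre of its underside
- lacquer_box: round red lacquer box with lid, loose, on the shelf beyond the dice cup, 98 mm across, 71 mm high with its knob; origin at the centre of its underside
- bangle: jade bangle lying flat and loose on the table on the robot's side of the shelf, 74 mm across, 10 mm high; origin at the centre of its underside
Not all that is in view belongs to the job. Of the things shaped like the dice_cup, the wooden one is meant. Several things have the shape of the lacquer_box; the one meant has the colours described above.

How it is judged (in metres and radians):
At the end, for the whole second after the job is handed in: The bookend sits at rest in the notch (sunk 4.5 to 9 mm), at least 60 mm from where it started, and the dice cup, lacquer box and bangle stand within 15 mm of where they were (value of joint bookend_drop between 0.0045 and 0.009 m and distance of bookend from where it was at the start of the episode above 0.06 m and linear speed of bookend below 0.01 m/s and distance of each of dice_cup, lacquer_box, bangle from where it was at the start of the episode below 0.015 m and angle between each of dice_cup, lacquer_box's own z axis and vertical below 0.2 rad); the robot touches nothing.
It fails at once if the bookend is lifted off its strip (more than 8 mm) (value of joint bookend_drop below -0.008 m).
It fails at once if the bookend is gripped or rammed (more than 35 N of finger contact) (contact force between the fingers and bookend above 35 N).
It fails at once if the dice cup, lacquer box or bangle is disturbed (moved more than 15 mm) (distance of any of dice_cup, lacquer_box, bangle from where it was at the start of the episode above 0.015 m).
It also fails if it takes over 42 s, if anything falls off the work surface, if the arm or the gripper's body presses on something with over 40 N, if the wrist force passes 120 N, or if a joint passes its speed limit or range.

### The arm

A 7-joint arm with a two-finger parallel gripper is mounted at the origin on the work surface. World frame = base frame: x ahead of the robot, y to its left, z up, the work surface at z = 0. Lengths are in m, angles in degrees, forces in N, time in s.
With the tool pointing down it reaches from about 0.4 to 0.85 m from the base axis. Payload 10.4 kg.
Tool frame: the origin (TCP) lies on the centre line of the jaws, within the pads' length; the fingertips stand 19 mm ahead of it and the grasp point (between the pads) is the TCP (bot.tip_extent is the distance from the TCP to the fingertips, in m); z points along the fingers, y is the direction in which the jaws open and shut (so a half turn about z gives the same grasp; the last joint's range is limited). The gripper opens to 85 mm and grips with 20 to 120 N. Pads are 22 mm wide; open, the fingers measure 114 mm over their backs; the gripper's body (76 mm by 85 mm) begins 54 mm behind the grasp point. The pads swing forward as they close: fully open they stand 13 mm farther back than shut.
Start: joints at [74.966, 19.034, -3.707, 83.658, 1.238, 77.344, -5.071], TCP at [0.148, -0.607, 0.211] pointing down, gripper open.
Joint ranges: [-148.97, 148.97], [-28.65, 121.19], [-84.17, 76.75], [9.2, 138.47], [-72.65, 252.65], [3.7, 117.97], [-149.18, 149.18]. Speed limits (degrees/s): [127.2, 127.2, 159.86, 159.86, 180, 180, 180].

### API

Orientations are given as a 3x3 rotation matrix whose columns are the frame's x, y, z axes.
In Python, from bench import bot gives the robot as it stands.
- The arm moves only by the tool servo_tool, never from a script. Its argument "steps" is one flat list of numbers, 5 for each row, row after row: the shift along the tool's x, y, z in cm, then the turn about the tool's z in rad, then the finger opening in cm, from 0 to 8.54. A call has 1 to 10 rows; each row shifts and turns the commanded pose from where the row before left it, along the tool's axes as they then stand; what a row does not reach is not made up. A row lasts 1/12 s, in which the tool goes at most 41.7 mm and 7.16 degrees, less where a joint would pass 70% of its speed; a pose out of reach is approached as far as the arm can. A call with a gripper value outside its range is refused whole. The fingers move at their own pace and stop on an object; "force" is the grip in N (left out, the last holds). Time passes only in rows, so rows that do not move let the fingers close. It gives the time, the measured TCP pose, the force and the opening at its end, in the units of the state.
- bot.read_state(): the state, without advancing time (a new reading comes with each control period).
- bot.capture(name): name is "side" or "top"; returns a dict with "frame" (420x560x3 uint8, red, green, blue), "fx", "fy", "cx", "cy" (pixels), "extrinsics" (4x4, takes a point from world to camera coordinates). Camera axes: x right, y up, looking along -z (the intrinsics and any distortion apply to the point x, -y, -z); pixel columns grow to the right and rows downward; lengths in m; the calibration is good to about 2 mm. A picture is of the moment at which its call begins. There is no depth.
- bot.sign_off(): hands the job in, once; it reports no verdict.
The state is a dict: "time_s": time; "joint_pos": joint angles; "qvel": joint speeds; "joint_torque": joint torques, N m; "position": TCP position; "orientation": TCP orientation; "force": force on the tool from outside, world axes, zero at the start; "moment": the same for the moment, N m; "width": finger opening in m.
Only numpy, scipy, OpenCV 4.12 (cv2) and the standard library are available. Lean on these libraries where they do the work, as an engineer would, in place of code of your own. Each camera call takes 0.05 s, during which the arm holds its last target.

## Working session

There is one attempt and no reset: what is moved stays moved. The work goes in short steps, Python scripts to look and compute and a tool call to move; the robot and the scene stay as the last step left them, time stands still between calls to the robot, and variables do not carry over. Pictures are saved under pics/ and viewed, and the job is handed in when it is done.

Besides the shell and the picture viewer there is one more tool, called after ">>>" as a command line: name --argument value ..., lists and objects as JSON in quotes. servo_tool: Moves the arm, as the interface text tells. Its arguments: {"type":"object","properties":{"steps":{"type":"array"},"force":{"type":"number"}},"required":["steps"]}

```bash
mkdir -p pics
python3 - <<'E'
from bench import bot
import cv2,numpy as np
s=bot.read_state();print({k:np.round(v,3).tolist() for k,v in s.items()})
for n in("side","top"):
    c=bot.capture(n);cv2.imwrite(f"pics/{n}0.png",c["frame"][:,:,::-1]);print(n,{k:np.round(v,4).tolist() for k,v in c.items() if k!="frame"})
    np.savez(f"{n}0.npz",**c)
E
```

```text
{'time_s': 0.0, 'joint_pos': [74.967, 19.072, -3.707, 83.705, 1.24, 77.342, -5.071], 'qvel': [-0.081, 0.005, 0.131, 0.041, -0.11, 0.015, 0.051], 'joint_torque': [0.002, -62.544, 0.051, -39.16, 0.016, 0.01, 0.0], 'position': [0.148, -0.607, 0.21], 'orientation': [[0.971, 0.238, -0.0], [0.238, -0.971, 0.001], [-0.0, -0.001, -1.0]], 'force': [0.598, 0.479, 0.748], 'moment': [0.006, -0.026, 0.028], 'width': 0.085}
side {'fx': 444.7408, 'fy': 444.7408, 'cx': 275.5811, 'cy': 206.0938, 'extrinsics': [[0.9299, -0.3674, 0.0159, -0.4216], [0.1946, 0.5283, 0.8265, -0.268], [-0.3121, -0.7654, 0.5628, -0.7521], [0.0, 0.0, 0.0, 1.0]]}
top {'fx': 507.4581, 'fy': 507.4581, 'cx': 274.0253, 'cy': 197.9484, 'extrinsics': [[-0.0171, -0.9998, 0.0112, 0.1311], [0.9927, -0.0156, 0.1196, -0.5486], [-0.1194, 0.0132, 0.9928, -1.0269], [0.0, 0.0, 0.0, 1.0]]}
```

View pics/side0.png

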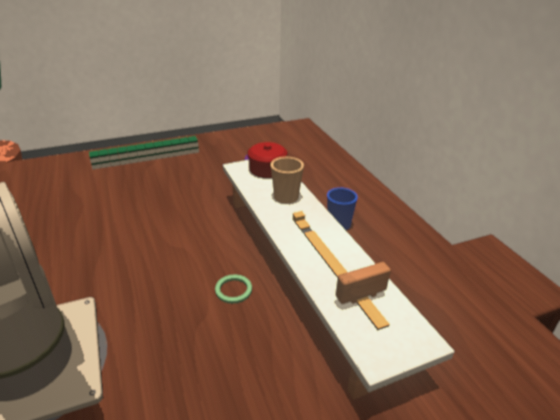

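View pics/top0.png

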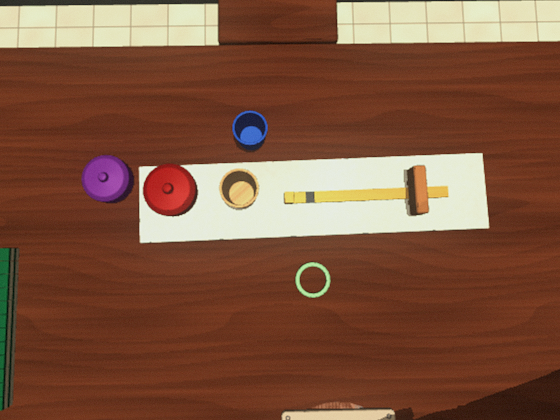

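Side view: bamboo cup (287,180), red box (267,158), bookend (362,283), bangle (233,288). Top view: bookend (418,190), notch as a dark break near (310,197), end block (290,197), bamboo cup (239,189) rather than the blue one (250,130), red box (170,190) rather than the purple one (107,178), and bangle (313,280).

```bash
cat > h.py <<'E'
import numpy as np,cv2
def load(n):return dict(np.load(n))
def ray(c,u,v,z):
    E=c["extrinsics"];R=E[:3,:3];t=E[:3,3]
    d=R.T@np.array([(u-c["cx"])/c["fx"],-(v-c["cy"])/c["fy"],-1]);o=-R.T@t
    return o+d*(z-o[2])/d[2]
def proj(c,p):
    q=c["extrinsics"][:3,:3]@np.array(p)+c["extrinsics"][:3,3]
    return np.array([c["cx"]+c["fx"]*q[0]/-q[2],c["cy"]-c["fy"]*q[1]/-q[2]])
E
python3 - <<'E'
from h import *
c=load("top0.npz")
f=c["frame"][:,:,::-1]
cv2.imwrite("pics/topcrop.png",cv2.resize(f[145:245,270:500],None,fx=3.4,fy=3.4,interpolation=cv2.INTER_CUBIC))
cv2.imwrite("pics/topcrop2.png",cv2.resize(f[100:250,70:290],None,fx=3.4,fy=3.4,interpolation=cv2.INTER_CUBIC))
m=((f.min(2)>150)).astype(np.uint8)
m[:100]=0
n,l,st,ce=cv2.connectedComponentsWithStats(m);print(st[st[:,4]>300])
cn=max(cv2.findContours(m,cv2.RETR_EXTERNAL,cv2.CHAIN_APPROX_NONE)[0],key=cv2.contourArea)
r=cv2.minAreaRect(cn);b=cv2.boxPoints(r)
for p in b:print(p,ray(c,*p,0.1).round(4))
E
```

```text
[[     0      0    560    420 214064]
 [   139    153    350     90  20090]
 [   283    410    111     10    827]]
[136.26912 166.27142] [0.6093 0.392  0.1   ]
[485.34665 152.19568] [ 0.6273 -0.2977  0.1   ]
[488.41626 228.3219 ] [ 0.4764 -0.2936  0.1   ]
[139.33871 242.39764] [0.4604 0.3839 0.1   ]
```

View pics/topcrop.png

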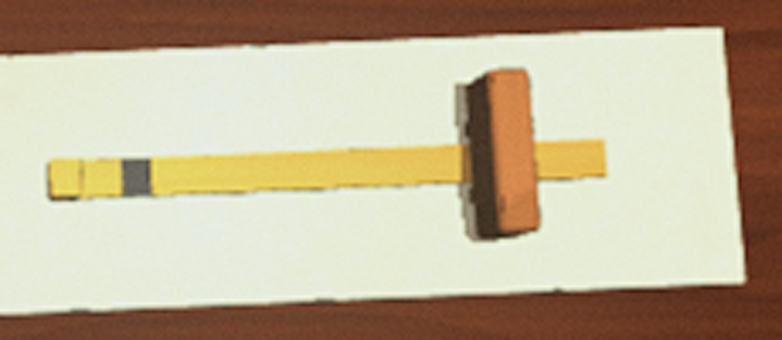

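View pics/topcrop2.png

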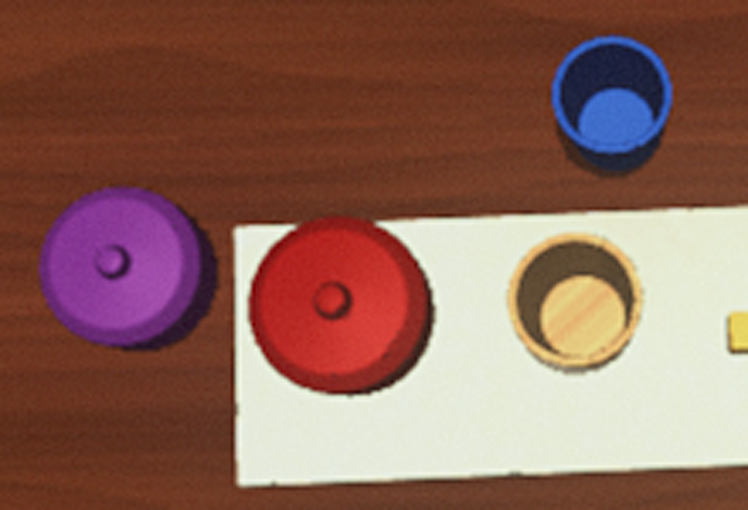

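Run:
```python
from h import *
c=load("top0.npz")
P=lambda x,y,z:ray(c,270+(x+.5)/3.4-.5,145+(y+.5)/3.4-.5,z).round(4)
print("shelf",[ray(c,*p,.1).round(4) for p in((139.3,167),(483.5,153.3),(489,228.3),(140,242.3))])
be=[P(*p,.162) for p in((487,72),(527,68),(540,230),(499,238))];print("be",be,np.mean(be,0))
print("notch",P(122,178,.106),P(151,177,.106)); print("strip",P(84,178,.106),P(606,158,.106),P(49,180,.118),P(80,179,.118))
print("cup",ray(c,239,189,.185),"box",ray(c,168,188,.171),"bangle",ray(c,313,280,.01))
```

```text
shelf [array([0.6078, 0.3861, 0.1   ]), array([ 0.6251, -0.2939,  0.1   ]), array([ 0.4764, -0.2947,  0.1   ]), array([0.4605, 0.3826, 0.1   ])]
be [array([ 0.5909, -0.134 ,  0.162 ]), array([ 0.5927, -0.1559,  0.162 ]), array([ 0.5042, -0.1583,  0.162 ]), array([ 0.5002, -0.1359,  0.162 ])] [ 0.547    -0.146025  0.162   ]
notch [0.5427 0.0618 0.106 ] [0.543  0.0452 0.106 ]
strip [0.543  0.0835 0.106 ] [ 0.5499 -0.2164  0.106 ] [0.5407 0.104  0.118 ] [0.541  0.0865 0.118 ]
cup [0.54937434 0.18636991 0.185     ] box [0.55514532 0.31564188 0.171     ] bangle [0.37918346 0.04318098 0.01      ]
```

>>> servo_tool --steps '[0, 0, 0, 0.1077, 0, 0, 0, 0, 0.1077, 0, 1, -0.9, 0, 0, 0, 2, -1.8, 0, 0, 0, 2, -1.8, 0, 0, 0, 2, -1.8, 0, 0, 0, 2, -1.8, 0, 0, 0, 2, -1.8, 0, 0, 0, 2, -1.8, 0, 0, 0, 2, -1.8, 0, 0, 0]' --force 40

```text
time_s: 0.93
position: [0.2965, -0.4664, 0.211]
orientation: [[1.0, 0.029, -0.0], [0.029, -1.0, 0.0], [-0.0, -0.0, -1.0]]
force: [-0.3, -0.2, -0.0]
width: -0.0002
```

>>> servo_tool --steps '[2.5, -2.1, 0, 0, 0, 2.8, -2.4, 0, 0, 0, 2.8, -2.4, 0, 0, 0, 2.8, -2.4, 0, 0, 0, 2.8, -2.4, 0, 0, 0, 2.8, -2.4, 0, 0, 0, 2.8, -2.4, 0, 0, 0, 2.8, -2.4, 0, 0, 0, 2.8, -2.4, 0, 0, 0, 1.3, -1.2, 0, 0, 0]'

```text
time_s: 1.77
position: [0.5545, -0.2312, 0.2109]
orientation: [[0.999, 0.034, 0.001], [0.034, -0.999, 0.002], [0.001, -0.002, -1.0]]
force: [0.6, 0.5, 0.2]
width: 0.0
```

>>> servo_tool --steps '[0, 0, 0, 0, 0, 0, 0, 0, 0, 0]'

```text
time_s: 1.93
position: [0.552, -0.235, 0.2107]
orientation: [[1.0, 0.031, -0.001], [0.031, -1.0, 0.001], [-0.001, -0.001, -1.0]]
force: [-0.3, -1.9, 0.6]
width: -0.0002
```

Run:
```python
from bench import bot
import cv2,numpy as np
s=bot.read_state();print({k:np.round(v,4).tolist() for k,v in s.items()})
for n in("side","top"):
    c=bot.capture(n);cv2.imwrite(f"pics/{n}1.png",c["frame"][:,:,::-1])
a=[cv2.imread(f"pics/{n}1.png") for n in("side","top")]
cv2.imwrite("pics/b1.png",np.vstack([cv2.resize(a[0][150:350,240:480],(720,600))[:600]])); cv2.imwrite("pics/b1t.png",cv2.resize(a[1][140:260,280:520],(720,360)))
```

```text
{'time_s': 1.9333, 'joint_pos': [36.5681, 17.4287, -22.0906, 86.7836, 6.6155, 77.125, -74.331], 'qvel': [2.002, -0.7043, 2.1884, 0.4533, 0.1917, 0.032, -0.0642], 'joint_torque': [-2.5896, -58.0242, -5.6653, -39.2447, -0.24, -0.083, -0.2198], 'position': [0.552, -0.235, 0.2107], 'orientation': [[0.9995, 0.0306, -0.0006], [0.0306, -0.9995, 0.0005], [-0.0006, -0.0005, -1.0]], 'force': [-0.2797, -1.9496, 0.6492], 'moment': [-0.0602, 0.0409, -0.0137], 'width': -0.0002}
```

View pics/b1.png

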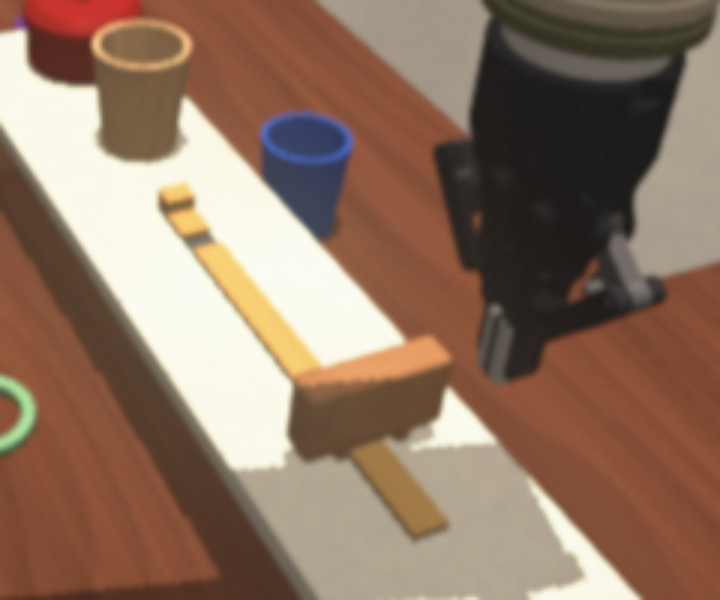

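View pics/b1t.png

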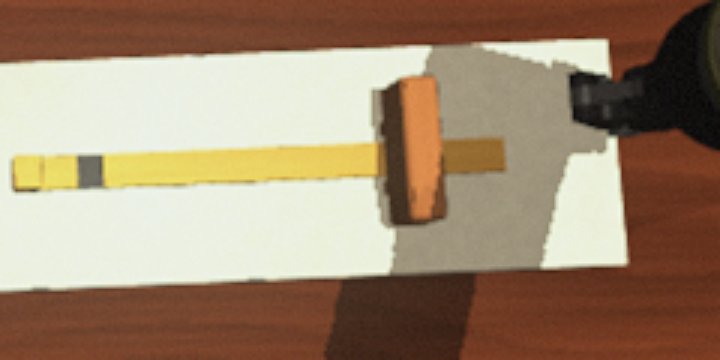

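Shut fingers hang at the shelf's right end, clear of everything, with the bookend still at (418,150) in the crop. The finger knuckles stick out along the jaw direction and would overhang the block. I'll turn the tool 90° so the pad edges push, and check joint 7's direction first.

>>> servo_tool --steps '[0, 0, 0, 0.12, 0, 0, 0, 0, 0.12, 0]'

```text
time_s: 2.2
position: [0.5505, -0.2385, 0.2112]
orientation: [[0.976, -0.22, -0.0], [-0.22, -0.976, -0.001], [-0.0, 0.001, -1.0]]
force: [0.1, 1.2, -0.3]
width: 0.0002
```

```bash
python3 -c "
from bench import bot
print(bot.read_state()['joint_pos'])"
```

```text
[ 35.37523962  17.15618934 -20.16199084  86.87615792   6.0291195
  77.04045673 -88.01853191]
```

>>> servo_tool --steps '[0, 0, 0, -0.12, 0, 0, 0, 0, -0.12, 0, 0, 0, 0, -0.12, 0, 0, 0, 0, -0.12, 0, 0, 0, 0, -0.12, 0, 0, 0, 0, -0.12, 0, 0, 0, 0, -0.12, 0, 0, 0, 0, -0.12, 0, 0, 0, 0, -0.12, 0, 0, 0, 0, -0.12, 0]'

```text
time_s: 3.03
position: [0.5505, -0.2386, 0.2112]
orientation: [[0.549, 0.836, -0.0], [0.836, -0.549, -0.001], [-0.001, 0.0, -1.0]]
force: [0.6, -0.6, 0.6]
width: 0.0005
```

>>> servo_tool --steps '[0, 0, 0, -0.12, 0, 0, 0, 0, -0.12, 0, 0, 0, 0, -0.12, 0, 0, 0, 0, -0.12, 0, 0, 0, 0, -0.12, 0, 0, 0, 0, -0.02, 0, 0, 0, 0, 0, 0, 0, 0, 0, 0, 0]'

```text
time_s: 3.7
position: [0.551, -0.2379, 0.2112]
orientation: [[-0.029, 1.0, -0.0], [1.0, 0.029, -0.0], [-0.0, -0.0, -1.0]]
force: [-0.4, -0.1, 0.3]
width: 0.0001
```

>>> servo_tool --steps '[0, 0, 1.0, 0, 0, 0, 0, 1.5, 0, 0, 0, 0, 1.5, 0, 0, 0, 0, 1.2, 0, 0, 0.5, 0, 1.0, 0, 0, 1, 0, 0, 0, 0, 1, 0, 0, 0, 0, 1, 0, 0, 0, 0, 1, 0, 0, 0, 0, 0.5, 0, 0, 0, 0]'

```text
time_s: 4.53
position: [0.5505, -0.1848, 0.1501]
orientation: [[-0.036, 0.999, 0.001], [0.999, 0.036, -0.0], [-0.0, 0.001, -1.0]]
force: [0.1, 0.6, 0.1]
width: 0.0002
```

>>> servo_tool --steps '[0.3, 0, 0, 0, 0, 0.3, 0, 0, 0, 0, 0.3, 0, 0, 0, 0]'

```text
time_s: 4.78
position: [0.5496, -0.1784, 0.1493]
orientation: [[-0.033, 0.999, 0.0], [0.999, 0.033, -0.0], [-0.0, 0.0, -1.0]]
force: [-0.7, -0.1, -0.2]
width: -0.0004
```

```bash
cat > look.py <<'E'
import sys
from bench import bot
import cv2,numpy as np
k=sys.argv[1]
s=bot.read_state();print({q:np.round(s[q],4).tolist() for q in("time_s","position","force","width","joint_pos")})
A=[]
for n,(r,c) in(("side",(130,210)),("top",(130,270))):
    d=bot.capture(n);np.savez(f"{n}{k}.npz",**d)
    A.append(cv2.resize(d["frame"][r:r+120,c:c+240,::-1],(600,300),interpolation=cv2.INTER_CUBIC) if n=="top" else cv2.resize(d["frame"][r:r+200,c-0:c+200,::-1],(600,600))[:])
cv2.imwrite(f"pics/v{k}s.png",A[0]);cv2.imwrite(f"pics/v{k}t.png",A[1])
E
python3 look.py 2
```

```text
{'time_s': 4.7833, 'position': [0.5496, -0.1784, 0.1493], 'force': [-0.7439, -0.1011, -0.1965], 'width': -0.0004, 'joint_pos': [42.8208, 19.1733, -35.5275, 94.2358, 11.7164, 70.3282, 6.729]}
```

View pics/v2s.png

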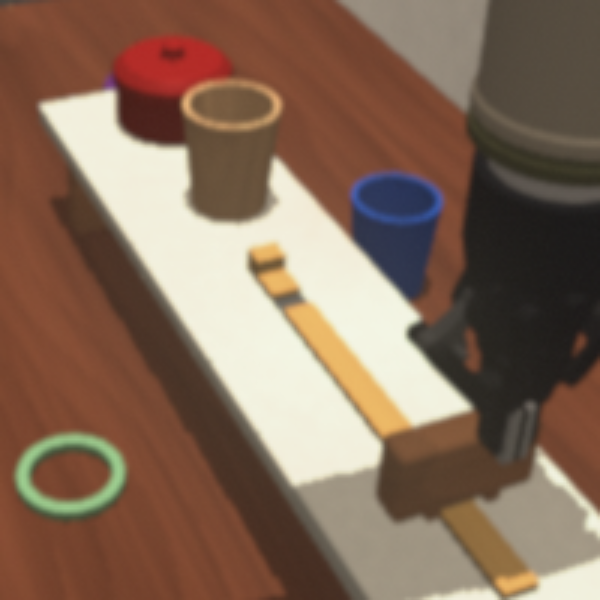

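Run:
```python
from h import *
for n in("side","top"):
    c=load(n+"2.npz")
    for nm,p in dict(tip=(.5496,-.178,.13),face=(.547,-.158,.14),topL=(.502,-.158,.162),topR=(.592,-.1565,.162)).items():
        q=proj(c,p);print(n,nm,q.round(1),"crop",((q-[210,130])*3).round() if n=="side" else ((q-[270,130])*2.5).round())
```

```text
side tip [373.3 298. ] crop [490. 504.]
side face [366.2 285.6] crop [469. 467.]
side topL [343.2 282.6] crop [400. 458.]
side topR [391.4 268.3] crop [544. 415.]
top tip [432.2 189.9] crop [406. 150.]
top face [423.4 190.7] crop [384. 152.]
top topL [428.4 213.5] crop [396. 209.]
top topR [425. 165.] crop [387.  88.]
```

View pics/v2t.png

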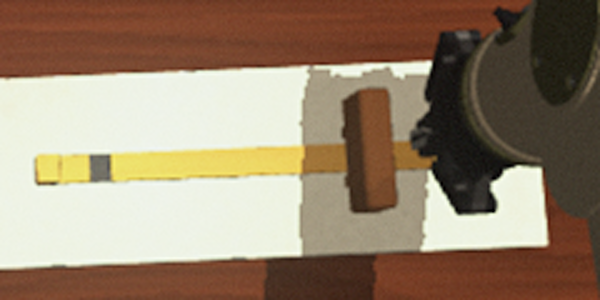

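Run:
```python
from h import *
c=load("side2.npz")
f=c["frame"][:,:,::-1].copy()
print(proj(c,(.552,-.235,.192)),proj(c,(.552,-.235,.211)))
f=cv2.resize(f[220:320,320:420],(800,600)[:1]*2,interpolation=cv2.INTER_CUBIC)[:600]
cv2.imwrite("pics/z2.png",f)
c=load("top2.npz");f=c["frame"][:,:,::-1]
cv2.imwrite("pics/z2t.png",cv2.resize(f[150:225,390:490],(800,600),interpolation=cv2.INTER_CUBIC))
```

```text
[402.1707414  294.17292504] [404.54928008 284.5172154 ]
```

View pics/z2.png

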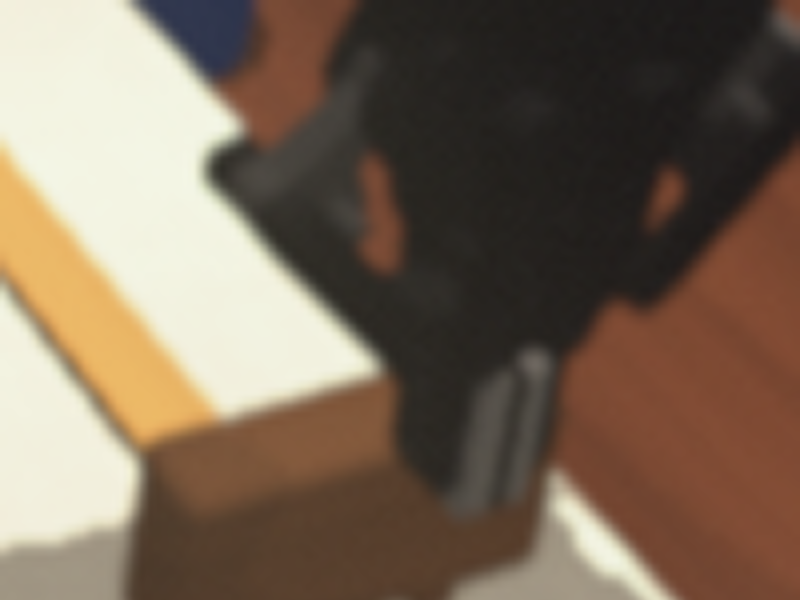

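View pics/z2t.png

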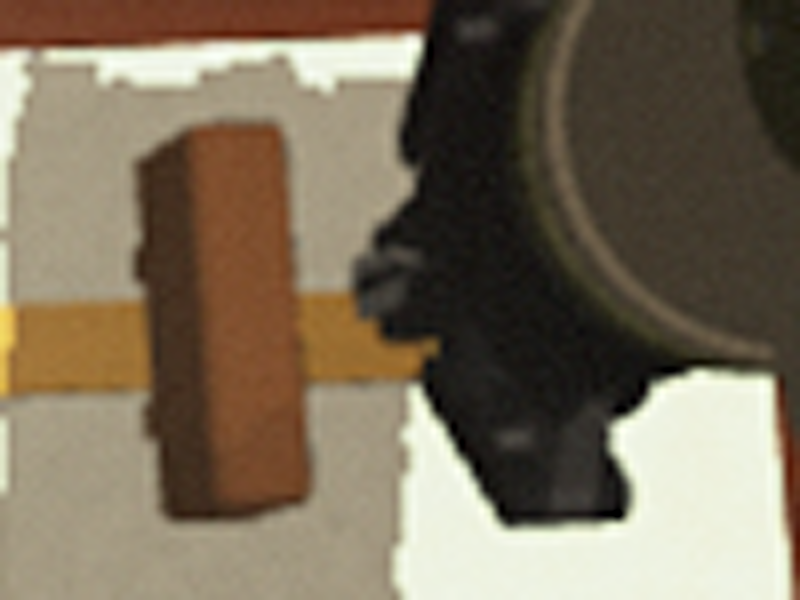

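The block and shelf match the calibration, but the fingertips appear off from where the reported TCP puts them: side (381,284), top about (438,185). I'll triangulate.

Run:
```python
from h import *
from scipy.optimize import least_squares
s=load("side2.npz");t=load("top2.npz")
def tri(a,b):
    r=least_squares(lambda p:np.r_[proj(s,p)-a,proj(t,p)-b],[.55,-.18,.15]);return r.x.round(4),r.fun.round(1)
print(tri((380.6,284),(438,185)),tri((380.6,284),(440,185)))
for z in(.13,.14,.15,.16):print(z,ray(s,380.6,284,z).round(4),ray(t,438,185,z).round(4))
# bookend centre top: 4 corners in both
# side corners z2: top-left-front(205,517)->; left-back(145,455)
print("bl",tri((320+205/8,220+517/8),(390+215/8+.0+90/8,150+497/8)))
```

```text
(array([ 0.5558, -0.1798,  0.1603]), array([-0.6,  0.1,  0.3, -0.6])) (array([ 0.5545, -0.1821,  0.163 ]), array([-0.2,  0. ,  0.1, -0.2]))
0.13 [ 0.5781 -0.1547  0.13  ] [ 0.5589 -0.1895  0.13  ]
0.14 [ 0.571 -0.163  0.14 ] [ 0.5574 -0.1861  0.14  ]
0.15 [ 0.564  -0.1714  0.15  ] [ 0.556  -0.1827  0.15  ]
0.16 [ 0.5569 -0.1797  0.16  ] [ 0.5546 -0.1793  0.16  ]
bl (array([ 0.5055, -0.1594,  0.1576]), array([-0.3,  0. ,  0.1, -0.4]))
```

>>> servo_tool --steps '[0, 0, 0.5, 0, 0, 0, 0, 0.5, 0, 0, 0, 0, 0.5, 0, 0, 0, 0, 0.3, 0, 0, 0, 0, 0, 0, 0, 0, 0, 0, 0, 0]'

```text
time_s: 5.38
position: [0.5494, -0.1782, 0.1308]
orientation: [[-0.034, 0.999, -0.001], [0.999, 0.034, 0.0], [0.0, -0.001, -1.0]]
force: [-0.0, -0.6, -0.2]
width: -0.0002
```

```bash
python3 look.py 3
python3 - <<'E'
from h import *
from bench import bot
print(bot.tip_extent)
c=load("side3.npz");f=c["frame"][:,:,::-1]
a=cv2.resize(f[235:310,330:405],(400,400),interpolation=cv2.INTER_CUBIC)
c=load("top3.npz");f=c["frame"][:,:,::-1]
b=cv2.resize(f[150:225,395:470],(400,400),interpolation=cv2.INTER_CUBIC)
cv2.imwrite("pics/z3.png",np.hstack([a,b]))
E
```

```text
{'time_s': 5.3833, 'position': [0.5494, -0.1782, 0.1308], 'force': [-0.0341, -0.584, -0.1837], 'width': -0.0002, 'joint_pos': [42.6085, 20.1552, -35.3253, 95.4174, 12.3626, 68.4104, 6.2767]}
0.019
```

View pics/z3.png

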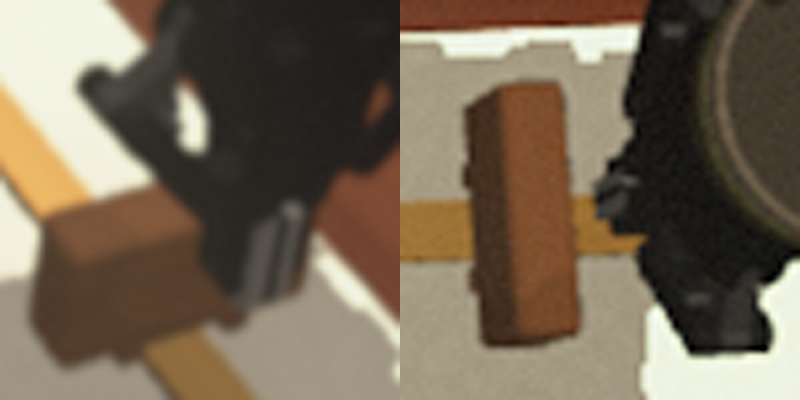

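>>> servo_tool --steps '[0.2, 0, 0, 0, 0, 0.2, 0, 0, 0, 0, 0.2, 0, 0, 0, 0, 0.2, 0, 0, 0, 0, 0.2, 0, 0, 0, 0, 0.2, 0, 0, 0, 0, 0.2, 0, 0, 0, 0, 0.2, 0, 0, 0, 0, 0.2, 0, 0, 0, 0, 0.2, 0, 0, 0, 0]'

```text
time_s: 6.32
position: [0.549, -0.1582, 0.1312]
orientation: [[-0.033, 0.999, 0.0], [0.999, 0.033, -0.0], [-0.0, 0.0, -1.0]]
force: [-0.1, -2.4, 0.8]
width: 0.0001
```

```bash
python3 look.py 4
```

```text
{'time_s': 6.3167, 'position': [0.549, -0.1582, 0.1312], 'force': [-0.0693, -2.3615, 0.8247], 'width': 0.0001, 'joint_pos': [41.4651, 19.4076, -35.9724, 96.3598, 12.1552, 68.1564, 4.4104]}
```

View pics/v4t.png

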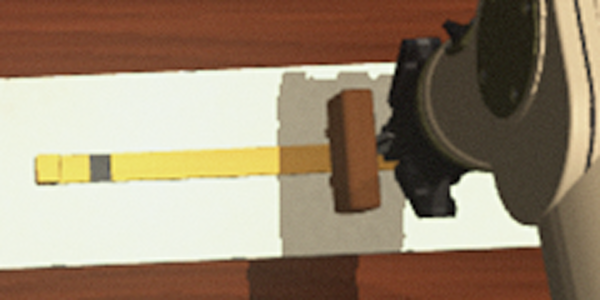

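View pics/v4s.png

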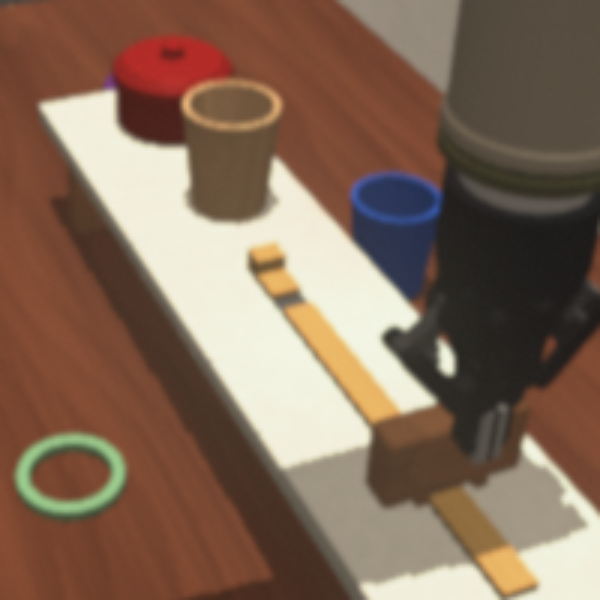

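>>> servo_tool --steps '[0.3, 0, 0, 0, 0, 0.4, 0, 0, 0, 0, 0.4, 0, 0, 0, 0, 0.4, 0, 0, 0, 0, 0.4, 0, 0, 0, 0, 0.4, 0, 0, 0, 0, 0.4, 0, 0, 0, 0, 0.4, 0, 0, 0, 0, 0.4, 0, 0, 0, 0, 0.4, 0, 0, 0, 0]'

```text
time_s: 7.25
position: [0.5477, -0.1188, 0.1312]
orientation: [[-0.034, 0.999, 0.0], [0.999, 0.034, -0.0], [-0.0, 0.0, -1.0]]
force: [1.3, -3.2, 1.5]
width: 0.0002
```

>>> servo_tool --steps '[0.4, 0, 0, 0, 0, 0.4, 0, 0, 0, 0, 0.4, 0, 0, 0, 0, 0.4, 0, 0, 0, 0, 0.4, 0, 0, 0, 0, 0.4, 0, 0, 0, 0, 0.4, 0, 0, 0, 0, 0.4, 0, 0, 0, 0, 0.4, 0, 0, 0, 0, 0.4, 0, 0, 0, 0]'

```text
time_s: 8.08
position: [0.5462, -0.0789, 0.1311]
orientation: [[-0.034, 0.999, 0.0], [0.999, 0.034, -0.0], [-0.0, 0.0, -1.0]]
force: [2.7, -3.7, 1.3]
width: 0.0001
```

>>> servo_tool --steps '[0.4, 0, 0, 0, 0, 0.4, 0, 0, 0, 0, 0.4, 0, 0, 0, 0, 0.4, 0, 0, 0, 0, 0.4, 0, 0, 0, 0, 0.4, 0, 0, 0, 0, 0.4, 0, 0, 0, 0, 0.4, 0, 0, 0, 0, 0.4, 0, 0, 0, 0, 0.4, 0, 0, 0, 0]'

```text
time_s: 8.92
position: [0.5448, -0.0389, 0.1311]
orientation: [[-0.034, 0.999, -0.0], [0.999, 0.034, -0.0], [-0.0, -0.0, -1.0]]
force: [2.3, -3.1, 1.0]
width: 0.0002
```

```bash
python3 look.py 5
```

```text
{'time_s': 8.9167, 'position': [0.5448, -0.0389, 0.1311], 'force': [2.2735, -3.0737, 1.0234], 'width': 0.0002, 'joint_pos': [33.5854, 16.9314, -39.8198, 99.9015, 11.662, 67.3702, -7.6071]}
```

View pics/v5t.png

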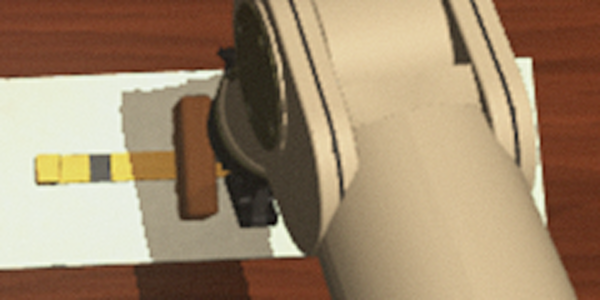

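View pics/v5s.png

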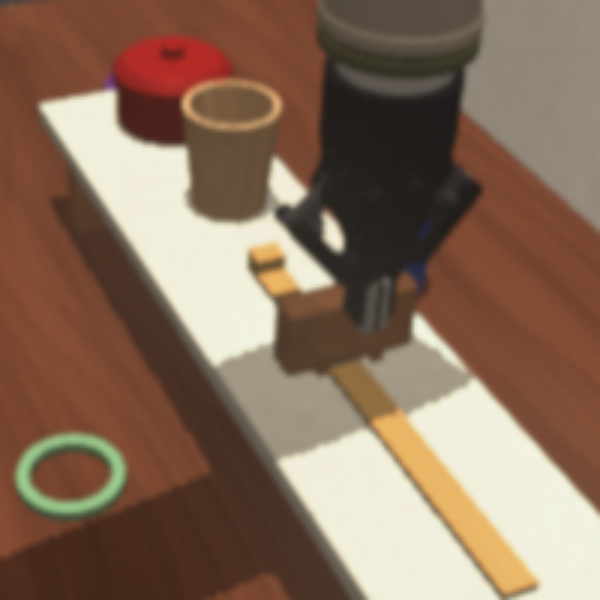

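>>> servo_tool --steps '[0.4, 0, 0, 0, 0, 0.4, 0, 0, 0, 0, 0.4, 0, 0, 0, 0, 0.4, 0, 0, 0, 0, 0.4, 0, 0, 0, 0, 0.4, 0, 0, 0, 0, 0.4, 0, 0, 0, 0, 0.4, 0, 0, 0, 0, 0.4, 0, 0, 0, 0, 0.4, 0, 0, 0, 0]'

```text
time_s: 9.85
position: [0.5435, 0.0011, 0.131]
orientation: [[-0.034, 0.999, -0.0], [0.999, 0.034, -0.0], [-0.0, -0.0, -1.0]]
force: [0.6, -2.5, -0.5]
width: -0.0
```

>>> servo_tool --steps '[0.2, 0, 0, 0, 0, 0.2, 0, 0, 0, 0, 0.2, 0, 0, 0, 0, 0.2, 0, 0, 0, 0, 0.2, 0, 0, 0, 0, 0.2, 0, 0, 0, 0, 0.2, 0, 0, 0, 0]'

```text
time_s: 10.43
position: [0.5431, 0.0148, 0.1311]
orientation: [[-0.033, 0.999, -0.0], [0.999, 0.033, -0.0], [-0.0, -0.0, -1.0]]
force: [0.9, -2.6, -0.8]
width: -0.0002
```

>>> servo_tool --steps '[0.15, 0, 0, 0, 0, 0.15, 0, 0, 0, 0, 0.15, 0, 0, 0, 0]'

```text
time_s: 10.68
position: [0.5429, 0.0194, 0.1311]
orientation: [[-0.034, 0.999, 0.0], [0.999, 0.034, -0.0], [-0.0, 0.0, -1.0]]
force: [0.8, -1.9, -1.5]
width: 0.0001
```

>>> servo_tool --steps '[0.15, 0, 0, 0, 0, 0.15, 0, 0, 0, 0, 0.15, 0, 0, 0, 0]'

```text
time_s: 10.93
position: [0.5428, 0.024, 0.1312]
orientation: [[-0.034, 0.999, 0.0], [0.999, 0.034, 0.0], [0.0, 0.0, -1.0]]
force: [-0.4, 0.0, -0.3]
width: 0.0
```

>>> servo_tool --steps '[0.1, 0, 0, 0, 0, 0.1, 0, 0, 0, 0]'

```text
time_s: 11.1
position: [0.5428, 0.0262, 0.1313]
orientation: [[-0.034, 0.999, 0.0], [0.999, 0.034, 0.0], [0.0, 0.0, -1.0]]
force: [0.4, -0.3, 0.2]
width: 0.0
```

```bash
python3 look.py 6
```

```text
{'time_s': 11.1, 'position': [0.5428, 0.0262, 0.1313], 'force': [0.4397, -0.2953, 0.2389], 'width': 0.0, 'joint_pos': [28.4787, 16.9484, -41.7752, 100.2378, 12.1266, 67.3927, -14.8074]}
```

View pics/v6t.png

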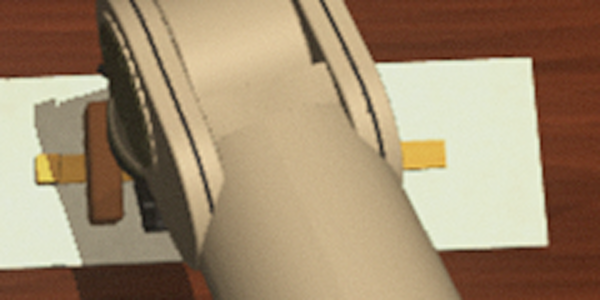

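View pics/v6s.png

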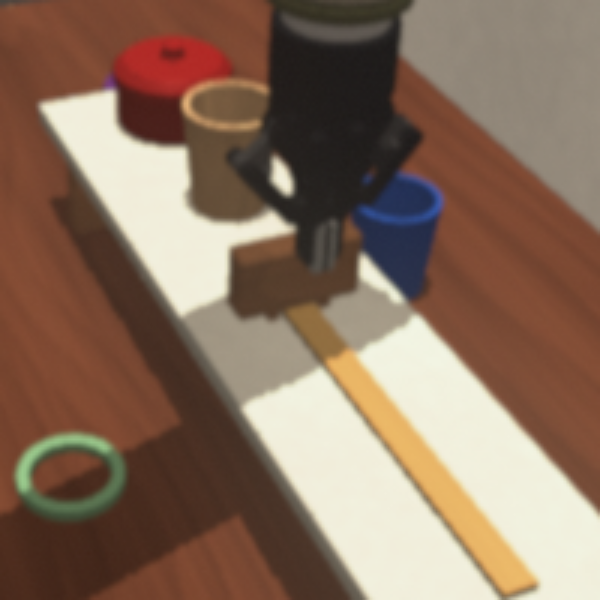

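>>> servo_tool --steps '[0.1, 0, 0, 0, 0, 0.1, 0, 0, 0, 0]'

```text
time_s: 11.37
position: [0.5427, 0.0277, 0.1311]
orientation: [[-0.034, 0.999, 0.0], [0.999, 0.034, -0.0], [-0.0, 0.0, -1.0]]
force: [0.5, 0.4, -0.2]
width: -0.0001
```

>>> servo_tool --steps '[0.1, 0, 0, 0, 0, 0.1, 0, 0, 0, 0]'

```text
time_s: 11.53
position: [0.5426, 0.0298, 0.1311]
orientation: [[-0.034, 0.999, 0.0], [0.999, 0.034, -0.0], [-0.0, 0.0, -1.0]]
force: [0.4, 0.6, 0.9]
width: 0.0
```

>>> servo_tool --steps '[0.1, 0, 0, 0, 0, 0.1, 0, 0, 0, 0]'

```text
time_s: 11.7
position: [0.5425, 0.0317, 0.1311]
orientation: [[-0.034, 0.999, 0.0], [0.999, 0.034, -0.0], [-0.0, 0.0, -1.0]]
force: [-0.3, -0.9, 0.5]
width: 0.0005
```

```bash
python3 look.py 7
python3 - <<'E'
from h import *
A=[]
for k in "67":
  c=load(f"side{k}.npz");f=c["frame"][:,:,::-1]
  A.append(cv2.resize(f[180:255,270:345],(400,400),interpolation=cv2.INTER_CUBIC))
cv2.imwrite("pics/z7.png",np.hstack(A))
E
```

```text
{'time_s': 11.7, 'position': [0.5425, 0.0317, 0.1311], 'force': [-0.2978, -0.9079, 0.5104], 'width': 0.0005, 'joint_pos': [27.985, 17.0068, -41.9179, 100.227, 12.2279, 67.4197, -15.4928]}
```

View pics/z7.png

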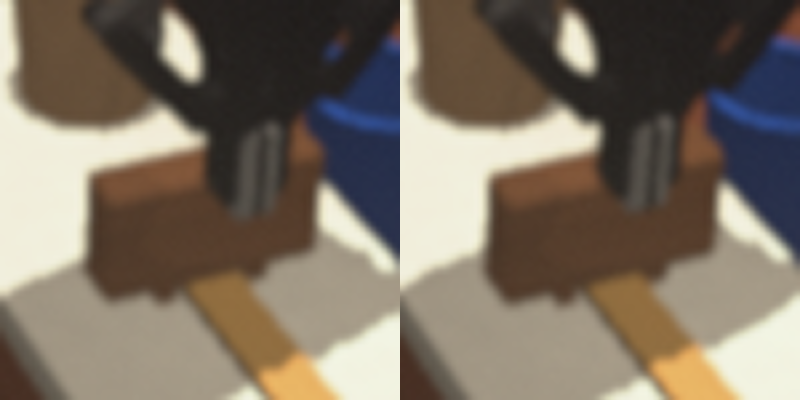

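View pics/v7t.png

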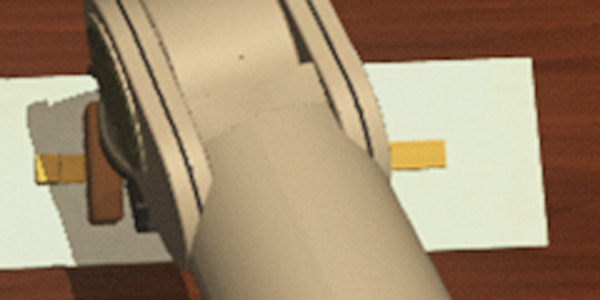

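The block hasn't moved between views 6 and 7 (left edge about 90 in the crop), so it jumped ahead of the finger, consistent with dropping in. I'll confirm by feel.

>>> servo_tool --steps '[0.1, 0, 0, 0, 0, 0.05, 0, 0, 0, 0]'

```text
time_s: 11.97
position: [0.5425, 0.0322, 0.1311]
orientation: [[-0.033, 0.999, 0.0], [0.999, 0.033, -0.001], [-0.001, -0.0, -1.0]]
force: [-0.5, -5.7, 2.2]
width: -0.0
```

>>> servo_tool --steps '[0.05, 0, 0, 0, 0, 0.05, 0, 0, 0, 0]'

```text
time_s: 12.13
position: [0.5425, 0.0326, 0.1311]
orientation: [[-0.032, 0.999, -0.0], [0.999, 0.032, -0.002], [-0.002, -0.0, -1.0]]
force: [-0.6, -7.9, 1.4]
width: 0.0003
```

>>> servo_tool --steps '[0.05, 0, 0, 0, 0, 0.05, 0, 0, 0, 0]'

```text
time_s: 12.3
position: [0.5425, 0.0328, 0.1311]
orientation: [[-0.032, 1.0, -0.0], [0.999, 0.032, -0.003], [-0.003, -0.0, -1.0]]
force: [0.3, -9.0, 1.6]
width: 0.0001
```

It holds at 9 N with the tool stalled, and sliding took only about 3 N, so it is seated. Backing straight off, then up and away.

>>> servo_tool --steps '[-0.3, 0, 0, 0, 0, -0.5, 0, 0, 0, 0, -1, 0, 0, 0, 0, -1.5, 0, 0, 0, 0, -1.5, 0, 0, 0, 0, -1, 0, -1, 0, 0, -1, 0, -2, 0, 0, -1, 0, -2, 0, 0, -1, 0, -2, 0, 0, -1, 0, -1, 0, 0]'

```text
time_s: 13.13
position: [0.5465, -0.0636, 0.2135]
orientation: [[-0.034, 0.999, 0.003], [0.999, 0.034, -0.0], [-0.0, 0.003, -1.0]]
force: [0.3, -0.3, 0.1]
width: -0.0001
```

>>> servo_tool --steps '[-2, 0, 0, 0, 0, -2.5, 0, 0, 0, 0, -2.5, 0, 0, 0, 0, -2.5, 0, 0, 0, 0, -2.5, 0, 0, 0, 0, -2.5, 0, 0, 0, 0, -2.5, 0, 0, 0, 0, -1.5, 0, 0, 0, 0, 0, 0, 0, 0, 0, 0, 0, 0, 0, 0]'

```text
time_s: 13.97
position: [0.5517, -0.2479, 0.2105]
orientation: [[-0.033, 0.999, -0.0], [0.999, 0.033, 0.001], [0.001, -0.0, -1.0]]
force: [0.2, 0.9, -0.1]
width: 0.0001
```

```bash
python3 look.py 8
python3 - <<'E'
from h import *
A=[]
c=load("side8.npz");f=c["frame"][:,:,::-1];A.append(cv2.resize(f[140:260,230:350],(400,400),interpolation=cv2.INTER_CUBIC))
c=load("top8.npz");f=c["frame"][:,:,::-1];A.append(cv2.resize(f[150:230,270:350],(400,400),interpolation=cv2.INTER_CUBIC))
cv2.imwrite("pics/z8.png",np.hstack(A));cv2.imwrite("pics/top8.png",f)
E
```

```text
{'time_s': 13.9667, 'position': [0.5517, -0.2479, 0.2105], 'force': [0.1941, 0.9044, -0.1281], 'width': 0.0001, 'joint_pos': [46.2257, 19.7688, -33.3311, 85.5349, 10.9041, 78.0067, 14.0368]}
```

View pics/z8.png

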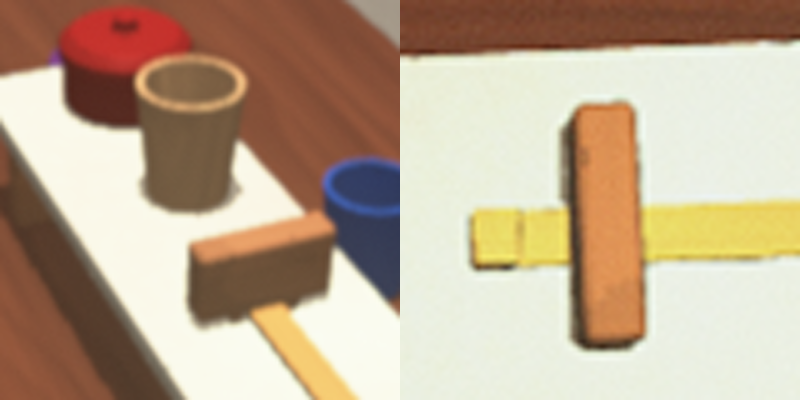

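View pics/top8.png

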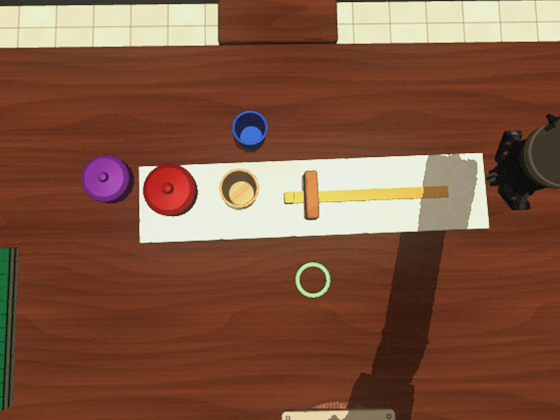

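Run:
```python
from h import *
t=load("top8.npz");s=load("side8.npz")
p=ray(t,270+208/5,150+45,.1555);print(p,"notch .0535")
# predicted front-top-left corner for riding/seated vs observed side px
for z in(.162,.1554):
  print(z,proj(s,(p[0]-.045,p[1]-.012,z)).round(1),proj(s,(p[0]+.045,p[1]-.010,z)).round(1),proj(s,(p[0]-.045,p[1]-.012,z-.049)).round(1))
print("obs TL",230+190/3.333,140+263/3.333,"TR",230+333/3.333,140+233/3.333,"BL",230+193/3.33,140+318/3.33)
t0=load("top0.npz")
d=np.abs(t["frame"].astype(int)-t0["frame"]).max(2)
for n,(a,b,c,e) in dict(cup=(165,215,215,262),box=(160,220,140,200),bangle=(258,302,292,334)).items():print(n,(d[a:b,c:e]>60).sum())
```

```text
[0.5402328  0.05428277 0.1555    ] notch .0535
0.162 [289.2 214.2] [330.8 204.5] [288.4 234.5]
0.1554 [289.1 217. ] [330.5 207.2] [288.3 237.1]
obs TL 287.005700570057 218.90789078907892 TR 329.90999099909993 209.90699069906992 BL 287.95795795795794 235.4954954954955
cup 0
box 0
bangle 0
```

```bash
python3 -c "
from bench import bot
print(bot.sign_off())"
```

```text
the job is handed in; nothing more can be done
None
```

I pushed the bookend about 200 mm along the strip with shut fingers until it dropped into the notch. Then I backed straight off and handed the job in at about 14 s of the 42 s allowed. No verdict was reported.

**Seating, by feel:** Sliding took about 2–4 N. Near the notch the force fell to zero as the block jumped ahead of the finger. After that it held at 9 N with the tool stalled. I did not push as far as the stated 15 N.

**Seating, by camera:** The bookend's centre is at y ≈ 0.054, against 0.0535 measured for the notch. The block's top edges in the side view fit the sunk position better than the riding one. Its lower-left corner did not settle it, as it lay slightly above both predictions (row 235.5, against 237 sunk and 234.5 riding).

**Other objects:** The dice cup, lacquer box and bangle showed no changed pixels between the first and last top pictures. The arm ended clear of everything, with about 1 N or less reading on the tool.

**One disagreement:** The cameras put the fingertips about 30 mm higher than the reported TCP and tip length would give. I did not find the cause. I lowered the tool 18 mm, which was safe under either reading, and pushed there.

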